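Load a wire spool on the bench dispenser and pin it with its axle

ROBOT

A 6-joint arm with a two-finger parallel gripper is mounted at the origin on a cart in front of the work surface, level with it; the furniture and walls round the work are solid. World frame = base frame: x ahead of the robot, y to its left, z up, the work surface at z = 0. Lengths are in m, angles in rad, forces in N, time in s.
With the tool pointing down it reaches from about 0.35 to 0.775 m from the base axis. Payload 7.3 kg.
Tool frame: the origin (TCP) lies midway between the tips of the shut fingers; the grasp point (between the pads) lies 19 mm behind it (robot.tcp_to_grasp is the distance from the TCP to the grasp point, in m); z points along the fingers, y is the line along which they close (so a half turn about z gives the same grasp; the last joint's range is limited). The gripper opens to 92 mm and grips with 3 to 60 N. Pads are 19 mm wide; open, the fingers measure 130 mm over their backs; the gripper's body (75 mm by 190 mm) begins 47 mm behind the grasp point.
Start: joints at [1.151, 0.342, 1.524, -0, 1.275, -0.146], TCP at [0.142, 0.505, 0.227] pointing down, gripper open.
Joint ranges: [-2.53, 2.53], [-0.77, 2.02], [0.04, 2.7], [-1, 4.14], [0.28, 2.66], [-3.11, 3.11]. Speed limits (rad/s): [2.57, 2.57, 3.14, 3.14, 3.14, 3.14].

INTERFACE

Orientations are given as [roll, pitch, yaw] about the fixed x, y, z axes, in that order (R = Rz(yaw) Ry(pitch) Rx(roll)).
In Python, from cell import readout, cams, ticket, robot gives the robot as it stands. The module is installed in compiled form; this text tells all that it offers.
- The arm moves only by the tool jog_arm, never from a script. Its argument "plan" is a list of rows, each a list of 5 numbers: the shift along the world's x, y, z each as a share of 0.08 m, from -1 to 1, then the turn about the world's z as a share of 90 degrees, from -1 to 1, then the opening, from -1 (shut) to 1 (fully open). A call has 1 to 12 rows; each row is the pose to reach, as a shift and turn from the pose commanded when the call began; what a row does not reach only later rows make up. A row lasts 1/10 s, in which the tool goes at most 50 mm and 8.59 degrees, less where a joint would pass 70% of its speed; a pose out of reach is approached as far as the arm can. A call with a number of a shift or a turn outside -1 to 1 is refused whole. A call with a gripper value outside its range is refused whole. The fingers move at their own pace and stop on an object; "squeeze" is the grip in N (left out, the last holds). Time passes only in rows, so rows that repeat a pose let the fingers close. It gives the time, the measured TCP pose, the force, the opening and the grip force at its end, in the units of the state.
- readout.observe(): the state, without advancing time (a new reading comes with each control period).
- cams.read_camera(name): name is "scene" or "top" or "wrist"; returns the picture (400x640x3 uint8, blue, green, red); there is no depth.
- cams.calibration(name): a dict with "K" (3x3 intrinsics, pixels), "world_from_camera" (4x4, takes a point from camera to world coordinates). Camera axes: x right, y down, z forward; pixel columns grow to the right and rows downward; lengths in m; the calibration is good to about 2 mm. The wrist camera is an equidistant fisheye: a pixel r from the principal point sees the ray r / f radians off the axis. A picture is of the moment at which its call begins: read the wrist's pose just before it. calibration takes no time and is no camera call; for the wrist camera it gives the pose at the moment of the call.
- ticket.hand_in(): hands the job in; it is judged then, once.
The state is a dict: "time": time; "qpos": joint angles; "qvel": joint speeds; "joint_efforts": joint torques, N m; "tool_pos": TCP position; "tool_rot": TCP orientation; "contact_force": force on the tool from outside, world axes, zero at the start; "torque": the same for the moment, N m; "opening": finger opening in m; "grip_force": force on a finger pad.
Only numpy, scipy, OpenCV 4.12 (cv2) and the standard library are available. Lean on these libraries where they do the work, as an engineer would, in place of code of your own. Each camera call takes 0.05 s, during which the arm holds its last target. There are 200 camera calls.

TASK

Load the spool of green wire on the blue bench dispenser: press it down between the near cheek and the sprung black drag plate until it stands on the base with its bore in line with the holes, then push the axle, nose first from the cheek that faces the robot, through both cheeks and the spool until its orange handle is fully home against that cheek. The axle can be lifted out of its grey holder only by the middle of its shaft, so lay it down on the bench and take it again by the handle to push it in. Leave the other things on the bench where they are.

Things in the scene. Friction and masses are not known exactly. Their poses are not given: they have to be found in the camera images.
- dispenser: Fixed wire dispenser: blue base plate 104 x 110 x 8 mm with two upright aluminium cheeks 68 mm wide (y), 10 mm thick, each with an 18 mm cross hole chamfered toward the incoming axle, and a black drag plate before the far cheek. Origin: on the bench, 41 mm behind (+x of) the outer face of the cheek facing the robot; x along the hole axis, away from the robot side; z up.
- axle_seat (a point): Point where the hole axis leaves the outer face of the cheek facing the robot, 45.5 mm above the bench; axes as the dispenser's. That cheek is at x = 0 to 10 mm, its sloped black lead-in rail topping out 80 mm above the bench; the far cheek is at x = 77 to 87 mm, 63 mm high. The loaded spool touches the first cheek: its middle is then at x = 38 mm. Space open above and to -y, +y.
- drag_face (a point): Middle of the face of the drag plate (60 mm wide, with a 26 mm hole round the axis). At rest it is at axle_seat x = 62 mm and can be pushed back 8 mm: 1.8 N starts it, 4.2 N moves it 4 mm, as the loaded spool does. Its top, 62 to 84 mm above the bench, slopes back 10 mm as a lead-in: the spool, kept close to the first cheek and pressed down with about 5 to 10 N, wedges it back.
- wire_spool: Loose spool of green wire, 0.26 kg: two black eight-sided flanges 64 mm across flats, 5 mm thick, 56 mm over their outer faces, 46 mm apart inside; the wound wire is 50 mm across. It lies on a flat (does not roll), its axis level. Origin: centre of its underside; x along its axis, z up. Take it across the wire, between the flanges, over the middle of its length.
- spool_bore (a point): Middle of the spool's 22 mm through bore, 32 mm above its underside; axes as the spool's. Standing on the dispenser's base, the bore is 5.5 mm below the hole axis: the axle's tapered nose then lifts it about 1.5 mm as it enters, against the drag plate's friction (a push of some 3 to 10 N). Sideways (dispenser y) it must be within about 3 mm of the hole axis for the nose to go in.
- axle_holder: Fixed grey holder block 172 x 66 x 34 mm. Origin: centre of its underside on the bench; x along the axle, toward its nose. The axle lies in it with its handle and nose sunk in close pockets. From x = -5 to +47 mm the block is cut away to 8 mm above the bench over its full width: there, at x = +21 mm, fingers can take the shaft, whose axis is 24 mm above the bench.
- axle: Loose axle, 150 mm, 0.13 kg: round steel shaft, 16 mm thick and 104 mm long, and behind its shoulder a flat orange handle 46 mm long, 34 mm wide, 16 mm thick. Origin: on the shaft's axis at the shoulder; x toward the nose, z up. In the holder it is at holder x = -29 mm. Laid on the bench it lies level, axis 8 mm up, and does not roll. Centre of mass about 20 mm ahead of the shoulder.
- axle_nose (a point): Tip of the axle's bullet nose, 104 mm ahead of the shoulder; the last 14 mm taper to 6 mm. Fully home it stands 17 mm past the far cheek.
- axle_handle (a point): Middle of the orange handle, 23 mm behind the shoulder; 34 mm wide to grip.
- side_cutters: Bystander: blue-handled side cutters 133 mm long, 13 mm high, lying flat.
- spool_solder: Bystander: small grey spool 56 mm across, 34 mm high, standing on its flange.
- tin_flux: Bystander: yellow flat tin 46 x 63 x 21 mm.
Not all that is in view belongs to the job. Leave any red look-alike of the wire_spool alone.

How it is judged:
On the way, in this order (a step that is already met when the one before it is completed fails the run):
1. The spool is down between the cheek and the drag plate, its bore within 6 mm sideways of the holes, and is let go (x of spool_bore in the frame of axle_seat between 0.034 and 0.045 m and y of spool_bore in the frame of axle_seat between -0.006 and 0.006 m and z of spool_bore in the frame of axle_seat between -0.009 and 0.003 m and contact force between wire_spool and the fingers below 0.2 N and linear speed of wire_spool below 0.02 m/s), for 0.2 s.
2. The axle, out of its holder, lies let go on the bench (height (world z) of each of axle, axle_nose below 0.014 m and contact force between axle and the fingers below 0.2 N and linear speed of axle below 0.02 m/s), for 0.2 s.
At the end, for the whole second after the job is handed in: The axle lies level through both cheeks and the spool's bore: shoulder within 3.5 mm of the cheek facing the robot, nose past the other, both within 4 mm of the hole axis; bore centre 34 to 45 mm past the seat, within 6 mm sideways, at most 9 mm below the axis; all at rest and released (x of spool_bore in the frame of axle_seat between 0.034 and 0.045 m and y of spool_bore in the frame of axle_seat between -0.006 and 0.006 m and z of spool_bore in the frame of axle_seat between -0.009 and 0.003 m and x of axle in the frame of axle_seat above -0.0035 m and y of axle in the frame of axle_seat between -0.004 and 0.004 m and z of axle in the frame of axle_seat between -0.004 and 0.004 m and x of axle_nose in the frame of axle_seat above 0.098 m and y of axle_nose in the frame of axle_seat between -0.004 and 0.004 m and z of axle_nose in the frame of axle_seat between -0.004 and 0.004 m and linear speed of axle below 0.02 m/s and linear speed of wire_spool below 0.03 m/s); the robot touches nothing.
It fails at once if the side cutters is pushed more than 25 mm out of its place (distance of side_cutters from where it was at the start of the episode above 0.025 m).
It fails at once if the spool solder is pushed more than 25 mm out of its place (distance of spool_solder from where it was at the start of the episode above 0.025 m).
It fails at once if the tin flux is pushed more than 25 mm out of its place (distance of tin_flux from where it was at the start of the episode above 0.025 m).
It also fails if it takes over 67 s, if anything falls off the work surface, if the arm or the gripper's body presses on something with over 40 N, if the wrist force passes 120 N, or if a joint passes its speed limit or range.

## Working session

There is one attempt and no reset: what is moved stays moved. The work goes in short steps, Python scripts to look and compute and a tool call to move; the robot and the scene stay as the last step left them, time stands still between calls to the robot, and variables do not carry over. Pictures are saved under pics/ and viewed, at most 10 in all, crops included, and the job is handed in when it is done.

Besides the shell and the picture viewer there is one more tool, called by a JSON object that holds its "method" and its "body", one argument or row to a line. jog_arm: Moves the arm, as the interface text tells. Shift numbers are shares of 0.08 m and turn numbers shares of 90 degrees, none past 1 either way. Its arguments: {"type":"object","properties":{"plan":{"type":"array"},"squeeze":{"type":"number"}},"required":["plan"]}

```bash
mkdir -p pics; cat > h.py <<'E'
import numpy as np, cv2
from cell import readout, cams, ticket, robot
def ray(name,u,v,c=None):
    c=c or cams.calibration(name); K=np.array(c["K"]); T=np.array(c["world_from_camera"])
    x=(u-K[0,2])/K[0,0]; y=(v-K[1,2])/K[1,1]
    if name=="wrist":
        r=np.hypot(x,y); s=np.sin(r)/r if r>0 else 1; d=np.array([x*s,y*s,np.cos(r)])
    else: d=np.array([x,y,1.])
    return T[:3,3],T[:3,:3]@d
def onz(name,u,v,z,c=None):
    o,d=ray(name,u,v,c); return o+d*(z-o[2])/d[2]
def proj(name,p,c=None):
    c=c or cams.calibration(name); K=np.array(c["K"]); T=np.array(c["world_from_camera"])
    q=T[:3,:3].T@(np.array(p)-T[:3,3])
    if name=="wrist":
        th=np.arctan2(np.hypot(q[0],q[1]),q[2]); n=np.hypot(q[0],q[1]); a=q[:2]/n*th
    else: a=q[:2]/q[2]
    return K[0,0]*a[0]+K[0,2],K[1,1]*a[1]+K[1,2]
E
python3 - <<'E'
from h import *
for n in("top","scene"):
    cv2.imwrite(f"pics/{n}1.png",cams.read_camera(n)); c=cams.calibration(n); print(n,np.round(c["K"],1).tolist(),np.round(c["world_from_camera"],3).tolist())
s=readout.observe(); print({k:np.round(v,3).tolist() for k,v in s.items()})
E
```

```text
top [[490.0, 0.0, 319.3], [0.0, 490.0, 197.2], [0.0, 0.0, 1.0]] [[-0.028, -0.985, 0.172, 0.351], [-1.0, 0.028, 0.001, 0.252], [-0.006, -0.172, -0.985, 0.939], [0.0, 0.0, 0.0, 1.0]]
scene [[400.9, 0.0, 321.8], [0.0, 400.9, 206.7], [0.0, 0.0, 1.0]] [[0.688, -0.486, 0.539, 0.038], [-0.726, -0.456, 0.515, -0.2], [-0.004, -0.746, -0.666, 0.63], [0.0, 0.0, 0.0, 1.0]]
{'time': 0.1, 'qpos': [1.151, 0.343, 1.525, -0.0, 1.275, -0.146], 'qvel': [-0.001, -0.002, -0.004, -0.001, 0.001, -0.0], 'joint_efforts': [0.001, -43.2, -24.469, 0.072, 0.053, -0.0], 'tool_pos': [0.142, 0.505, 0.226], 'tool_rot': [-3.14, -0.0, 2.868], 'contact_force': [-0.159, 0.117, -0.38], 'torque': [-0.037, -0.003, -0.041], 'grip_force': 0.0, 'opening': 0.092}
```

View pics/top1.png

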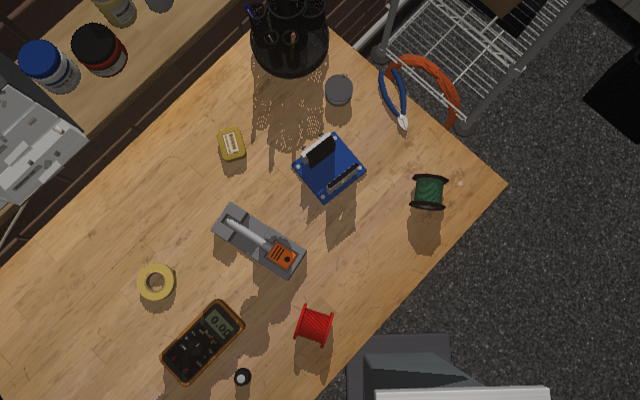

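View pics/scene1.png

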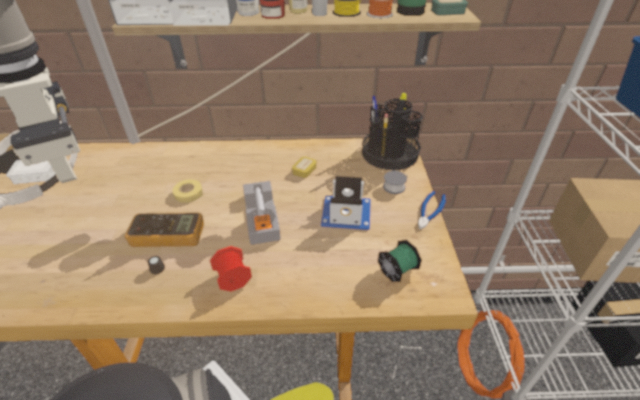

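Candidates for the spool: green (429,192) in top, red look-alike (314,325), and the grey solder spool (339,90). I choose the green one. The dispenser is at about (330,167), and the holder with the axle at (258,241), handle toward lower right. Next is a close crop.

```bash
python3 - <<'E'
import cv2
i=cv2.imread("pics/top1.png")[125:285,205:455]; cv2.imwrite("pics/crop1.png",cv2.resize(i,None,fx=3.2,fy=3.2,interpolation=cv2.INTER_CUBIC))
E
```

```text
(no output)
```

View pics/crop1.png

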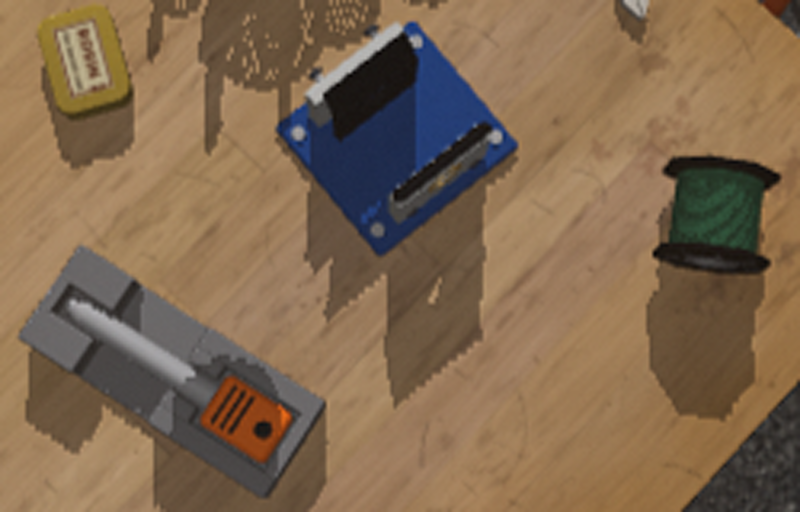

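```bash
cat > m1.py <<'E'
from h import *
f=lambda p:(p[0]/3.2+205,p[1]/3.2+125)
def show(n,pts,z):
    P=np.array([onz("top",*f(p),z)[:2] for p in pts]); print(n,np.round(P,4).tolist(),"c",np.round(P.mean(0),4))
    e=np.roll(P,-1,0)-P; print("  len",np.round(np.linalg.norm(e,axis=1),4),"ang",np.round(np.degrees(np.arctan2(e[:,1],e[:,0])),1))
show("base",[(278,128),(380,255),(518,147),(412,22)],.008)
show("holder",[(80,247),(20,337),(267,495),(325,403)],.034)
show("spool",[(665,165),(655,255),(768,268),(779,178)],.042)
show("handle",[(232,373),(205,422),(268,462),(293,408)],.032)
E
python3 m1.py
```

```text
base [[0.5784, 0.3044], [0.4983, 0.2446], [0.5623, 0.1588], [0.6431, 0.2206]] c [0.5705 0.2321]
  len [0.1    0.107  0.1017 0.1059] ang [-143.2  -53.3   37.4  127.7]
holder [[0.5039, 0.4201], [0.452, 0.4547], [0.3578, 0.3131], [0.409, 0.2789]] c [0.4307 0.3667]
  len [0.0624 0.1701 0.0616 0.1702] ang [ 146.3 -123.6  -33.7   56.1]
spool [[0.5413, 0.0769], [0.4883, 0.0859], [0.4789, 0.0212], [0.5316, 0.011]] c [0.51   0.0487]
  len [0.0537 0.0654 0.0537 0.0666] ang [170.4 -98.3 -10.9  81.7]
handle [[0.4279, 0.3323], [0.4002, 0.3482], [0.3764, 0.3123], [0.4067, 0.2974]] c [0.4028 0.3226]
  len [0.032  0.043  0.0338 0.0408] ang [ 150.2 -123.6  -26.2   58.8]
```

The crop shows the green spool on black flanges at crop (715,215) and the dispenser base corners. The near cheek is at (445,175) and the orange handle at (250,415). I'm moving toward the spool.

{"method": "jog_arm", "body": {
  "plan": [
    [0.4,-0.5,0,0,1],
    [0.77,-0.95,0,0,1],
    [0.77,-0.95,0,0,1]
  ]
}}

```text
time: 0.4
tool_pos: [0.2059, 0.426, 0.2264]
tool_rot: [-3.139, 0.001, 2.864]
contact_force: [-0.7, -0.6, 0.1]
opening: 0.0917
grip_force: 0.0
```

{"method": "jog_arm", "body": {
  "plan": [
    [0.4,-0.5,0,0,1],
    [0.77,-0.95,0,0,1],
    [0.77,-0.95,0,0,1]
  ]
}}

```text
time: 0.7
tool_pos: [0.2676, 0.3504, 0.2266]
tool_rot: [-3.14, 0.001, 2.863]
contact_force: [-0.6, 0.1, 0.4]
opening: 0.0917
grip_force: 0.0
```

{"method": "jog_arm", "body": {
  "plan": [
    [0.4,-0.5,0,0,1],
    [0.77,-0.95,0,0,1],
    [0.77,-0.95,0,0,1]
  ]
}}

```text
time: 1.0
tool_pos: [0.3294, 0.2748, 0.2266]
tool_rot: [-3.141, 0.001, 2.863]
contact_force: [-0.6, -0.4, -0.9]
opening: 0.0918
grip_force: 0.0
```

{"method": "jog_arm", "body": {
  "plan": [
    [0.4,-0.5,0,0,1],
    [0.77,-0.95,0,0,1],
    [0.77,-0.95,0,0,1]
  ]
}}

```text
time: 1.3
tool_pos: [0.3909, 0.1991, 0.2266]
tool_rot: [-3.141, 0.001, 2.863]
contact_force: [-1.2, 1.4, -0.3]
opening: 0.092
grip_force: 0.0
```

{"method": "jog_arm", "body": {
  "plan": [
    [0.4,-0.5,0,0,1],
    [0.77,-0.95,0,0,1],
    [0.77,-0.95,0,0,1]
  ]
}}

```text
time: 1.6
tool_pos: [0.4525, 0.1236, 0.2264]
tool_rot: [-3.141, 0.001, 2.864]
contact_force: [-0.1, 1.3, 0.0]
opening: 0.092
grip_force: 0.0
```

{"method": "jog_arm", "body": {
  "plan": [
    [0.4,-0.5,-0.3,0.06,1],
    [0.77,-0.95,-0.6,0.06,1],
    [0.77,-0.95,-0.6,0.06,1],
    [0.77,-0.95,-0.6,0.06,1]
  ]
}}

```text
time: 2.0
tool_pos: [0.511, 0.0504, 0.1775]
tool_rot: [3.141, -0.003, 2.961]
contact_force: [-0.1, 0.7, -0.2]
opening: 0.0918
grip_force: 0.0
```

```bash
python3 - <<'E'
from h import *
c=cams.calibration("wrist"); cv2.imwrite("pics/w1.png",cams.read_camera("wrist"))
np.save("w1.npy",c,allow_pickle=True); print(c); s=readout.observe(); print(s["tool_pos"],s["tool_rot"])
E
```

```text
{'K': array([[309.70691629,   0.        , 318.85268791],
       [  0.        , 309.70691629, 200.03597843],
       [  0.        ,   0.        ,   1.        ]]), 'world_from_camera': array([[ 1.80408697e-01,  9.46546965e-01,  2.67397727e-01,
         4.39129948e-01],
       [ 9.83591722e-01, -1.73658306e-01, -4.88888157e-02,
         6.30388339e-02],
       [ 1.60276192e-04,  2.71830159e-01, -9.62345229e-01,
         3.36213994e-01],
       [ 0.00000000e+00,  0.00000000e+00,  0.00000000e+00,
         1.00000000e+00]])}
[0.51079991 0.05107789 0.17841021] [ 3.14088112e+00 -1.94399469e-03  2.96190529e+00]
```

View pics/w1.png

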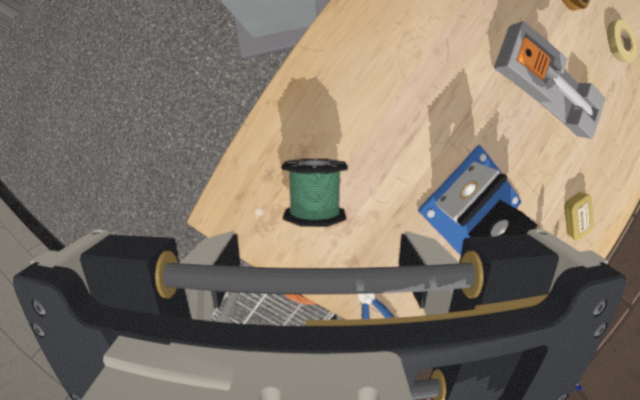

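```bash
python3 - <<'E'
from h import *
c=np.load("w1.npy",allow_pickle=True).item()
for n,pts,z in[("flange ends",[(282,167),(347,167),(284,216),(346,216)],.042),("base",[(480,147),(419,211),(462,253),(522,207)],.008)]:
    P=np.array([onz("wrist",*p,z,c)[:2] for p in pts]); print(n,np.round(P,4).tolist(),np.round(P.mean(0),4))
# predicted spool projections
for ang in (-10,):
  a=np.radians(ang);X=np.array([np.cos(a),np.sin(a),0]);Y=np.array([-X[1],X[0],0])
  C=np.array([.51,.0487,0])
  for x in(-.028,-.023,.023,.028):
    print(x,[np.round(proj("wrist",C+X*x+Y*y+[0,0,z],c)).tolist() for y,z in((-.032,.045),(-.0133,.064),(.0133,.064),(.032,.045),(.032,.019),(-.032,.019))])
i=cv2.imread("pics/w1.png"); cv2.imwrite("pics/w1c.png",cv2.resize(np.hstack([i[140:270,265:365],i[140:270,400:530]]),None,fx=3.4,fy=3.4,interpolation=2))
E
```

```text
flange ends [[0.4818, 0.0191], [0.4932, 0.0808], [0.531, 0.0106], [0.5422, 0.0719]] [0.5121 0.0456]
base [[0.5011, 0.2424], [0.5641, 0.1576], [0.6316, 0.2121], [0.5873, 0.3049]] [0.571  0.2293]
-0.028 [[284.0, 162.0], [302.0, 165.0], [332.0, 165.0], [351.0, 161.0], [348.0, 158.0], [286.0, 158.0]]
-0.023 [[284.0, 167.0], [302.0, 170.0], [332.0, 170.0], [351.0, 167.0], [348.0, 162.0], [287.0, 163.0]]
0.023 [[285.0, 213.0], [303.0, 219.0], [332.0, 219.0], [350.0, 212.0], [348.0, 205.0], [288.0, 205.0]]
0.028 [[286.0, 218.0], [303.0, 224.0], [332.0, 224.0], [350.0, 217.0], [347.0, 209.0], [288.0, 210.0]]
```

View pics/w1c.png

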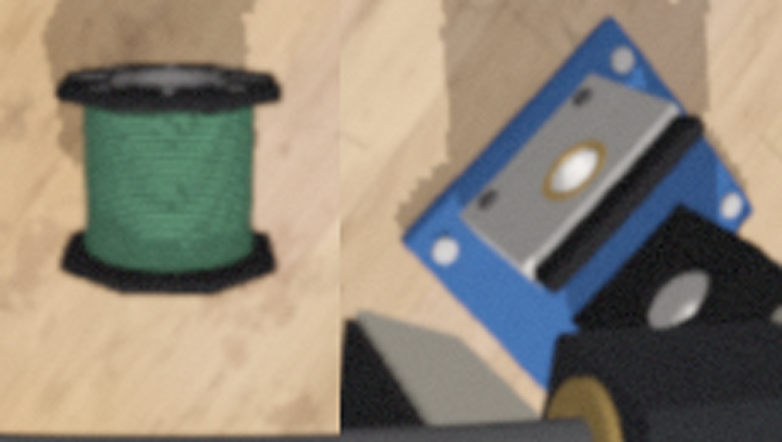

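The crop shows the spool square to the tool, flange ends at (282,167) and (347,167), so its centre is about (0.512, 0.046). The dispenser's near cheek and hole are also visible. Next I go down and grip.

{"method": "jog_arm", "body": {
  "plan": [
    [0.01,-0.06,-0.5,0,1],
    [0.01,-0.06,-1,0,1],
    [0.01,-0.06,-1,0,1]
  ]
}}

```text
time: 2.35
tool_pos: [0.5085, 0.0469, 0.0957]
tool_rot: [-3.141, -0.009, 2.964]
contact_force: [-0.5, 0.3, -0.2]
opening: 0.0919
grip_force: 0.0
```

{"method": "jog_arm", "body": {
  "plan": [
    [0,0,-0.5,0,1],
    [0,0,-1,0,1],
    [0,0,-1,0,1],
    [0,0,-1,0,0],
    [0,0,-1,0,0],
    [0,0,-1,0,-0.5],
    [0,0,-1,0,-0.5],
    [0,0,-1,0,-0.5],
    [0,0,-1,0,-0.5]
  ],
  "squeeze": 25
}}

```text
time: 3.25
tool_pos: [0.5126, 0.0447, 0.0193]
tool_rot: [3.141, 0.001, 2.962]
contact_force: [-1.1, -0.2, 4.8]
opening: 0.0499
grip_force: 25.0
```

{"method": "jog_arm", "body": {
  "plan": [
    [0,0,0.4,0,-0.5],
    [0,0,0.9,0,-0.5],
    [0,0,0.9,0,-0.5]
  ]
}}

```text
time: 3.55
tool_pos: [0.5152, 0.0445, 0.0949]
tool_rot: [3.141, 0.008, 2.962]
contact_force: [1.2, -0.1, -2.6]
opening: 0.0501
grip_force: 25.0
```

{"method": "jog_arm", "body": {
  "plan": [
    [0,0.2,0.4,0.08,-0.5],
    [0.1,0.5,0.9,0.16,-0.5],
    [0.35,1,0.9,0.26,-0.5],
    [0.35,1,0.9,0.26,-0.5]
  ]
}}

```text
time: 3.95
tool_pos: [0.5421, 0.1284, 0.163]
tool_rot: [3.14, 0.004, -2.906]
contact_force: [0.7, -0.5, -2.7]
opening: 0.0499
grip_force: 25.0
```

{"method": "jog_arm", "body": {
  "plan": [
    [0.1,0.5,0,0.09,-0.5],
    [0.34,1,0,0.18,-0.5],
    [0.34,1,0,0.27,-0.5],
    [0.34,1,0,0.27,-0.5],
    [0.34,1,0,0.27,-0.5]
  ]
}}

```text
time: 4.45
tool_pos: [0.5667, 0.204, 0.1614]
tool_rot: [3.141, -0.003, -2.493]
contact_force: [-0.0, -0.5, -2.4]
opening: 0.0498
grip_force: 25.0
```

```bash
python3 - <<'E'
from h import *
c=cams.calibration("wrist"); cv2.imwrite("pics/w2.png",cams.read_camera("wrist"))
np.save("w2.npy",c,allow_pickle=True); print(c["world_from_camera"]); s=readout.observe(); print(s["tool_pos"],s["tool_rot"],s["contact_force"])
cv2.imwrite("pics/t2.png",cams.read_camera("top"))
i=cv2.imread("pics/w2.png")
cv2.imwrite("pics/w2c.png",cv2.resize(i[50:350,120:520],None,fx=2,fy=2,interpolation=2))
E
```

```text
[[-6.03652556e-01  7.67251538e-01  2.16630259e-01  5.08546504e-01]
 [ 7.97247508e-01  5.80922487e-01  1.64089838e-01  1.59016924e-01]
 [ 5.27917230e-05  2.71761184e-01 -9.62364721e-01  3.20065223e-01]
 [ 0.00000000e+00  0.00000000e+00  0.00000000e+00  1.00000000e+00]]
[0.56691693 0.20376557 0.16182965] [ 3.14084501e+00 -1.93251147e-03 -2.49303941e+00] [-0.53789235 -0.29851421 -1.68209301]
```

View pics/w2c.png

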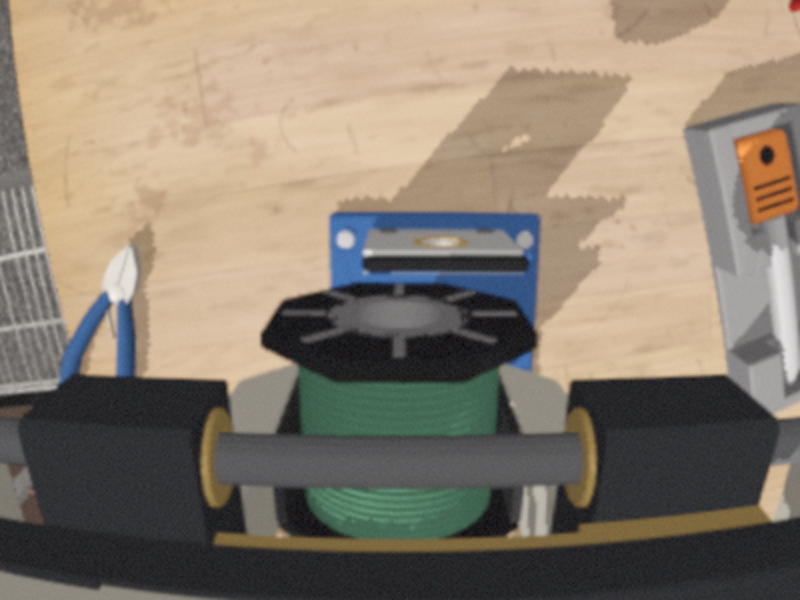

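```bash
python3 - <<'E'
from h import *
c=np.load("w2.npy",allow_pickle=True).item()
f=lambda p:(p[0]/2+120,p[1]/2+50)
g=lambda q:np.round([(q[0]-120)*2,(q[1]-50)*2]).tolist()
for n,pts,z in[("base near",[(330,213),(540,214)],.008),("hole",[(440,242)],.0455),("cheek bot",[(370,229),(508,229)],.008),("face top",[(362,254),(528,256)],.063),("rail top in",[(362,270),(528,271)],.08)]:
    P=np.array([onz("wrist",*f(p),z,c)[:2] for p in pts]); print(n,np.round(P,4).tolist(),np.round(P.mean(0),4), np.degrees(np.arctan2(*(P[-1]-P[0])[::-1])) if len(P)>1 else"")
a=np.radians(-142.84+180);X=np.array([np.cos(a),np.sin(a),0]);Y=np.array([-X[1],X[0],0])
C=np.array([.5669,.2038,.1618-.0193])
for x in(-.028,-.023,.023):
    print(x,[g(proj("wrist",C+X*x+Y*y+[0,0,z],c)) for y,z in((-.032,.045),(-.0133,.064),(.0133,.064),(.032,.045),(.032,.019),(.0133,0),(-.0133,0),(-.032,.019),(0,.032))])
# predict dispenser from estimate
for O in((.571,.231),):
  a=np.radians(37.2);X=np.array([np.cos(a),np.sin(a),0]);Y=np.array([-X[1],X[0],0]);O=np.array([*O,0])
  for n,q in dict(b1=(-.052,.055,.008),b2=(-.052,-.055,.008),hole=(-.041,0,.0455),f1=(-.041,.034,.063),f2=(-.041,-.034,.063),fb1=(-.041,.034,.008),fb2=(-.041,-.034,.008),r1=(-.041,.034,.08),r2=(-.041,-.034,.08)).items(): print(n,g(proj("wrist",O+X*q[0]+Y*q[1]+[0,0,q[2]],c)))
E
```

```text
base near [[0.5629, 0.157], [0.4977, 0.2429]] [0.5303 0.1999] 127.18427237618194
hole [[0.5372, 0.2046]] [0.5372 0.2046] 
cheek bot [[0.5573, 0.1783], [0.5142, 0.2345]] [0.5358 0.2064] 127.42875145483424
face top [[0.5594, 0.1785], [0.5169, 0.2356]] [0.5382 0.2071] 126.64707836063351
rail top in [[0.5612, 0.1811], [0.5211, 0.2345]] [0.5412 0.2078] 126.9221964601327
-0.028 [[261.0, 334.0], [333.0, 366.0], [467.0, 366.0], [539.0, 334.0], [518.0, 303.0], [444.0, 285.0], [354.0, 285.0], [281.0, 303.0], [400.0, 317.0]]
-0.023 [[262.0, 354.0], [334.0, 389.0], [466.0, 389.0], [537.0, 354.0], [517.0, 320.0], [444.0, 301.0], [355.0, 301.0], [282.0, 321.0], [400.0, 337.0]]
0.023 [[278.0, 517.0], [343.0, 565.0], [457.0, 565.0], [521.0, 517.0], [506.0, 467.0], [440.0, 438.0], [358.0, 438.0], [292.0, 467.0], [399.0, 492.0]]
b1 [542.0, 212.0]
b2 [328.0, 211.0]
hole [441.0, 246.0]
f1 [523.0, 254.0]
f2 [364.0, 254.0]
fb1 [502.0, 233.0]
fb2 [370.0, 232.0]
r1 [531.0, 263.0]
r2 [361.0, 262.0]
```

The crop shows the spool held square, its bore at crop (400,318), and the near cheek with its hole at (440,242). The projections agree to about 1 mm, so I move over the slot and stop above the lead-ins.

{"method": "jog_arm", "body": {
  "plan": [
    [0.035,0.33,0,0,-0.5],
    [0.035,0.33,-0.3,0,-0.5],
    [0.035,0.33,-0.58,0,-0.5],
    [0.035,0.33,-0.58,0,-0.5],
    [0.035,0.33,-0.58,0,-0.5]
  ]
}}

```text
time: 5.05
tool_pos: [0.5704, 0.2304, 0.1166]
tool_rot: [3.141, -0.0, -2.491]
contact_force: [0.8, 0.8, -2.0]
opening: 0.0499
grip_force: 25.0
```

{"method": "jog_arm", "body": {
  "plan": [
    [-0.005,0,-0.1,0,-0.5],
    [-0.005,0,-0.2,0,-0.5],
    [-0.005,0,-0.3,0,-0.5],
    [-0.005,0,-0.4,0,-0.5],
    [-0.005,0,-0.5,0,-0.5],
    [-0.005,0,-0.5,0,-0.5]
  ]
}}

```text
time: 5.65
tool_pos: [0.5681, 0.23, 0.0744]
tool_rot: [3.14, -0.005, -2.489]
contact_force: [-3.8, -3.9, -3.5]
opening: 0.0499
grip_force: 25.0
```

{"method": "jog_arm", "body": {
  "plan": [
    [0,0,-0.08,0,-0.5],
    [0,0,-0.16,0,-0.5],
    [0,0,-0.24,0,-0.5],
    [0,0,-0.32,0,-0.5],
    [0,0,-0.32,0,-0.5]
  ]
}}

```text
time: 6.15
tool_pos: [0.568, 0.2301, 0.0487]
tool_rot: [3.14, -0.005, -2.489]
contact_force: [-3.6, -3.1, -5.1]
opening: 0.0498
grip_force: 25.0
```

{"method": "jog_arm", "body": {
  "plan": [
    [0,0,-0.07,0,-0.5],
    [0,0,-0.14,0,-0.5],
    [0,0,-0.2,0,-0.5],
    [0,0,-0.26,0,-0.5],
    [0,0,-0.29,0,-0.5],
    [0,0,-0.29,0,-0.5]
  ]
}}

```text
time: 6.75
tool_pos: [0.569, 0.2308, 0.0271]
tool_rot: [3.141, -0.002, -2.489]
contact_force: [-4.7, -1.3, 1.8]
opening: 0.0499
grip_force: 25.0
```

{"method": "jog_arm", "body": {
  "plan": [
    [0,0,-0.02,0,-0.5],
    [0,0,-0.02,0,-0.5]
  ]
}}

```text
time: 6.95
tool_pos: [0.569, 0.2308, 0.027]
tool_rot: [3.141, -0.002, -2.489]
contact_force: [-8.3, -3.4, 13.0]
opening: 0.0497
grip_force: 25.0
```

{"method": "jog_arm", "body": {
  "plan": [
    [0,0,0,0,0.5],
    [0,0,0,0,0.8],
    [0,0,0,0,0.8],
    [0,0,0,0,0.8],
    [0,0,0,0,0.8]
  ]
}}

```text
time: 7.45
tool_pos: [0.5701, 0.2311, 0.0258]
tool_rot: [3.142, 0.0, -2.489]
contact_force: [-0.4, -0.1, -0.1]
opening: 0.0814
grip_force: 0.0
```

{"method": "jog_arm", "body": {
  "plan": [
    [0,0,0.1,0,0.8],
    [0,0,0.5,0,0.8],
    [0,0,1,0,0.8],
    [0,0,1,0,0.8]
  ]
}}

```text
time: 7.85
tool_pos: [0.5733, 0.232, 0.1123]
tool_rot: [-3.137, 0.01, -2.488]
contact_force: [0.3, 0.0, -0.1]
opening: 0.0827
grip_force: 0.0
```

{"method": "jog_arm", "body": {
  "plan": [
    [-0.2,0,0.3,0,0.8],
    [-0.7,0.2,0.7,0,0.8],
    [-0.95,0.2,0.7,0,0.8],
    [-0.95,0.2,0.7,0,0.8]
  ]
}}

```text
time: 8.25
tool_pos: [0.4918, 0.2478, 0.1634]
tool_rot: [3.141, 0.001, -2.487]
contact_force: [0.4, 0.2, 0.2]
opening: 0.0824
grip_force: 0.0
```

```bash
python3 - <<'E'
from h import *
c=cams.calibration("wrist"); cv2.imwrite("pics/w3.png",cams.read_camera("wrist"))
np.save("w3.npy",c,allow_pickle=True); print(c["world_from_camera"]); s=readout.observe(); print(s["tool_pos"],s["tool_rot"],s["qpos"])
i=cv2.imread("pics/w3.png"); cv2.imwrite("pics/w3b.png",cv2.resize(i,None,fx=1.25,fy=1.25,interpolation=2))
E
```

```text
[[-6.08568530e-01  7.62688412e-01  2.18976553e-01  4.33390324e-01]
 [ 7.93500820e-01  5.85246057e-01  1.66863719e-01  2.02216922e-01]
 [-8.90139506e-04  2.75306082e-01 -9.61356213e-01  3.21850403e-01]
 [ 0.00000000e+00  0.00000000e+00  0.00000000e+00  1.00000000e+00]]
[0.49325685 0.24742793 0.16282229] [-3.14122911e+00  1.14225520e-03 -2.48733142e+00] [ 3.26036368e-01  4.47706688e-01  1.54633561e+00  2.64259767e-05
  1.14635188e+00 -1.89903186e+00]
```

View pics/w3b.png

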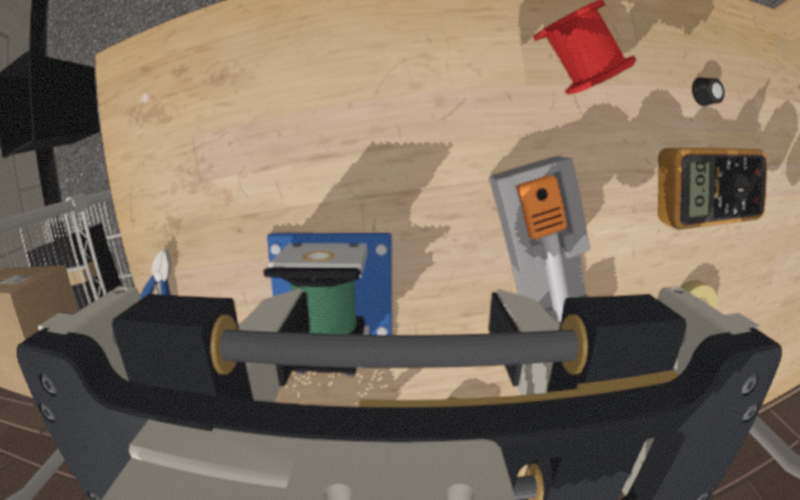

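Spool is loaded between cheek and drag plate, and the holder's handle is at (543,207) in the enlarged view. Now I'm measuring the axle.

```bash
cat > m3.py <<'E'
from h import *
c=np.load("w3.npy",allow_pickle=True).item()
f=lambda p:(p[0]/1.25,p[1]/1.25)
for n,pts,z in[("handle",[(518,183),(558,175),(568,229),(528,239)],.032),("holder top end",[(491,178),(573,157)],.034),("shaft mid",[(549,245),(561,300)],.032)]:
    P=np.array([onz("wrist",*f(p),z,c)[:2] for p in pts]); print(n,np.round(P,4).tolist(),np.round(P.mean(0),4))
H=np.array([.4307,.3667,0]); a=np.radians(56.2); X=np.array([np.cos(a),np.sin(a),0]);Y=np.array([-X[1],X[0],0])
g=lambda q:np.round(np.array(q)*1.25).tolist()
for n,q in dict(h1=(-.075,.017,.032),h2=(-.075,-.017,.032),h3=(-.029,-.017,.032),h4=(-.029,.017,.032),e1=(-.086,.033,.034),e2=(-.086,-.033,.034),s=(0,0,.032)).items(): print(n,g(proj("wrist",H+X*q[0]+Y*q[1]+[0,0,q[2]],c)))
# hole / spool check
O=np.array([.5705,.231,0]); a=np.radians(37.15); X=np.array([np.cos(a),np.sin(a),0]);Y=np.array([-X[1],X[0],0])
for n,q in dict(hole=(-.041,0,.0455),wl=(-.003,.025,.04),wr=(-.003,-.025,.04),b1=(-.052,.055,.008),b2=(-.052,-.055,.008)).items(): print(n,g(proj("wrist",O+X*q[0]+Y*q[1]+[0,0,q[2]],c)))
i=cv2.imread("pics/w3.png"); cv2.imwrite("pics/w3c.png",cv2.resize(np.hstack([i[110:280,200:320],i[110:280,380:480]]),None,fx=3.5,fy=3.5,interpolation=2))
E
python3 m3.py
```

```text
handle [[0.4005, 0.293], [0.3738, 0.3149], [0.4006, 0.3518], [0.4289, 0.3293]] [0.4009 0.3222]
holder top end [[0.4114, 0.2731], [0.3547, 0.3149]] [0.383 0.294]
shaft mid [[0.4212, 0.3474], [0.4494, 0.3917]] [0.4353 0.3695]
h1 [556.0, 175.0]
h2 [518.0, 187.0]
h3 [531.0, 242.0]
h4 [568.0, 229.0]
e1 [571.0, 157.0]
e2 [496.0, 180.0]
s [557.0, 267.0]
hole [319.0, 258.0]
wl [354.0, 302.0]
wr [294.0, 300.0]
b1 [393.0, 232.0]
b2 [266.0, 232.0]
```

View pics/w3c.png

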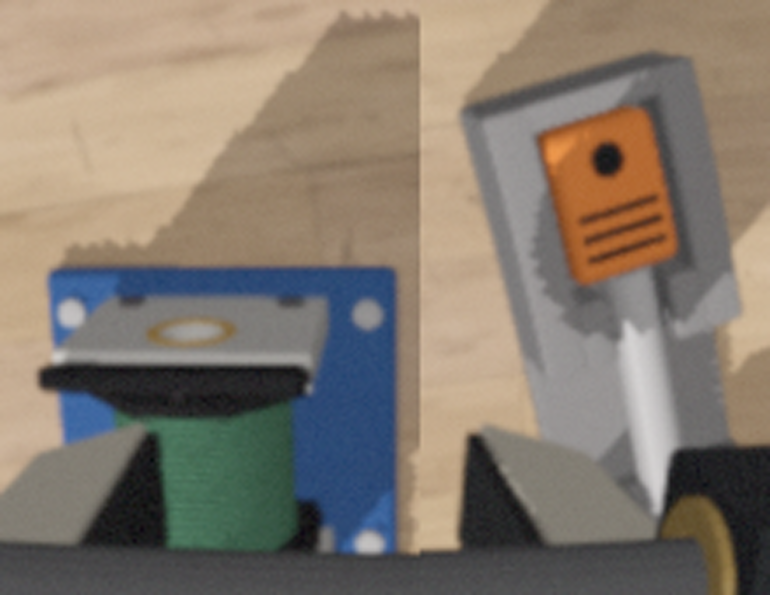

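The crop confirms the spool is central and the handle lies in its pocket. Now going over the shaft at about (0.442, 0.383).

{"method": "jog_arm", "body": {
  "plan": [
    [-0.15,0.4,0,0.09,0.4],
    [-0.32,0.85,0,0.1,0.4],
    [-0.32,0.85,0,0.1,0.4]
  ]
}}

```text
time: 8.6
tool_pos: [0.4677, 0.3181, 0.1613]
tool_rot: [3.14, 0.0, -2.328]
contact_force: [-0.3, 0.6, 0.3]
opening: 0.0654
grip_force: 0.0
```

{"method": "jog_arm", "body": {
  "plan": [
    [-0.15,0.4,-0.2,0.09,0.4],
    [-0.32,0.85,-0.6,0.105,0.4],
    [-0.32,0.85,-0.9,0.105,0.4],
    [-0.32,0.85,-0.9,0.105,0.4],
    [-0.32,0.85,-0.9,0.105,0.4]
  ]
}}

```text
time: 9.1
tool_pos: [0.4436, 0.3823, 0.0897]
tool_rot: [3.142, -0.001, -2.168]
contact_force: [0.3, 0.7, 1.5]
opening: 0.0639
grip_force: 0.0
```

```bash
python3 - <<'E'
from h import *
s=readout.observe(); print(s["tool_pos"],np.degrees(s["tool_rot"]))
c=cams.calibration("wrist"); i=cams.read_camera("wrist"); np.save("w4.npy",c,allow_pickle=True)
cv2.imwrite("pics/w4.png",cv2.resize(i[60:360,140:500],None,fx=2,fy=2,interpolation=2))
g=lambda q:np.round([(q[0]-140)*2,(q[1]-60)*2]).tolist()
H=np.array([.430,.366,0]); a=np.radians(56.2); X=np.array([np.cos(a),np.sin(a),0]);Y=np.array([-X[1],X[0],0])
for n,q in dict(h1=(-.075,.017,.032),h2=(-.075,-.017,.032),h3=(-.029,-.017,.032),h4=(-.029,.017,.032),e1=(-.086,.033,.034),e2=(-.086,-.033,.034),s=(0,0,.032)).items(): print(n,g(proj("wrist",H+X*q[0]+Y*q[1]+[0,0,q[2]],c)))
E
```

```text
[0.44364369 0.3823437  0.0897476 ] [ 1.79998138e+02 -5.52761255e-02 -1.24195179e+02]
h1 [414.0, 46.0]
h2 [315.0, 46.0]
h3 [317.0, 177.0]
h4 [414.0, 176.0]
e1 [460.0, 15.0]
e2 [267.0, 16.0]
s [366.0, 257.0]
```

View pics/w4.png

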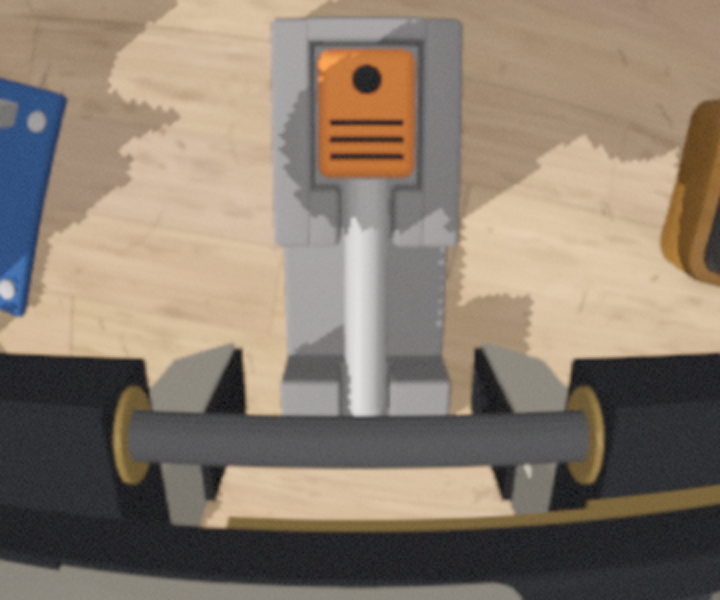

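Handle at (366,113), shaft vertical in the picture at column 366, so tool is aligned. Descend, grip the shaft, lift.

{"method": "jog_arm", "body": {
  "plan": [
    [-0.02,0.015,-0.4,0,0.4],
    [-0.02,0.015,-0.8,0,0.4],
    [-0.02,0.015,-0.91,0,0.4],
    [-0.02,0.015,-0.91,0,0.4],
    [-0.02,0.015,-0.91,0,0]
  ]
}}

```text
time: 9.65
tool_pos: [0.4426, 0.3846, 0.019]
tool_rot: [-3.141, 0.003, -2.167]
contact_force: [-0.7, -0.5, -0.8]
opening: 0.0599
grip_force: 0.0
```

{"method": "jog_arm", "body": {
  "plan": [
    [0,0,0,0,-0.5],
    [0,0,0,0,-0.9],
    [0,0,0,0,-0.9],
    [0,0,0,0,-0.9],
    [0,0,0,0,-0.9],
    [0,0,0,0,-0.9]
  ],
  "squeeze": 50
}}

```text
time: 10.25
tool_pos: [0.4411, 0.3843, 0.0172]
tool_rot: [3.142, 0.0, -2.167]
contact_force: [-0.2, -0.1, 0.7]
opening: 0.015
grip_force: 50.0
```

{"method": "jog_arm", "body": {
  "plan": [
    [0,0,0.1,0,-0.9],
    [0,0,0.3,0,-0.9],
    [0,0,0.5,0,-0.9],
    [0,0,0.8,0,-0.9],
    [0,0,1,0,-0.9],
    [0,0,1,0,-0.9]
  ]
}}

```text
time: 10.85
tool_pos: [0.4424, 0.3851, 0.0998]
tool_rot: [-3.14, 0.005, -2.167]
contact_force: [0.4, 0.8, -0.5]
opening: 0.0145
grip_force: 50.0
```

{"method": "jog_arm", "body": {
  "plan": [
    [0,-0.1,0.2,0,-0.9],
    [0.05,-0.3,0.4,-0.03,-0.9],
    [0.1,-0.6,0.4,-0.07,-0.9],
    [0.13,-0.95,0.4,-0.07,-0.9],
    [0.13,-0.95,0.4,-0.07,-0.9]
  ]
}}

```text
time: 11.35
tool_pos: [0.4519, 0.3045, 0.1298]
tool_rot: [-3.141, -0.002, -2.282]
contact_force: [0.2, -0.1, -1.4]
opening: 0.0147
grip_force: 50.0
```

{"method": "jog_arm", "body": {
  "plan": [
    [0.05,-0.3,0,-0.03,-0.9],
    [0.1,-0.6,0,-0.07,-0.9],
    [0.13,-0.95,0,-0.07,-0.9],
    [0.13,-0.95,0,-0.07,-0.9]
  ]
}}

```text
time: 11.75
tool_pos: [0.4622, 0.2294, 0.1295]
tool_rot: [-3.141, -0.001, -2.391]
contact_force: [0.2, 0.3, -1.3]
opening: 0.0143
grip_force: 50.0
```

{"method": "jog_arm", "body": {
  "plan": [
    [0.05,-0.3,0,-0.03,-0.9],
    [0.1,-0.6,0,-0.067,-0.9],
    [0.13,-0.95,0,-0.067,-0.9],
    [0.13,-0.95,0,-0.067,-0.9],
    [0.13,-0.95,0,-0.067,-0.9]
  ]
}}

```text
time: 12.25
tool_pos: [0.4726, 0.1563, 0.1295]
tool_rot: [3.141, 0.001, -2.494]
contact_force: [0.8, 0.4, -0.6]
opening: 0.0145
grip_force: 50.0
```

```bash
python3 - <<'E'
from h import *
s=readout.observe(); print(s["tool_pos"],np.degrees(s["tool_rot"]),s["contact_force"],s["opening"])
c=cams.calibration("wrist"); i=cams.read_camera("wrist"); np.save("w5.npy",c,allow_pickle=True)
cv2.imwrite("pics/w5.png",cv2.resize(i[60:360,140:500],None,fx=2,fy=2,interpolation=2))
E
```

```text
[0.47256847 0.15631184 0.12949448] [ 1.79981376e+02  3.52297798e-02 -1.42886746e+02] [ 0.77507599  0.44874405 -0.62272531] 0.014526562404665854
```

View pics/w5.png

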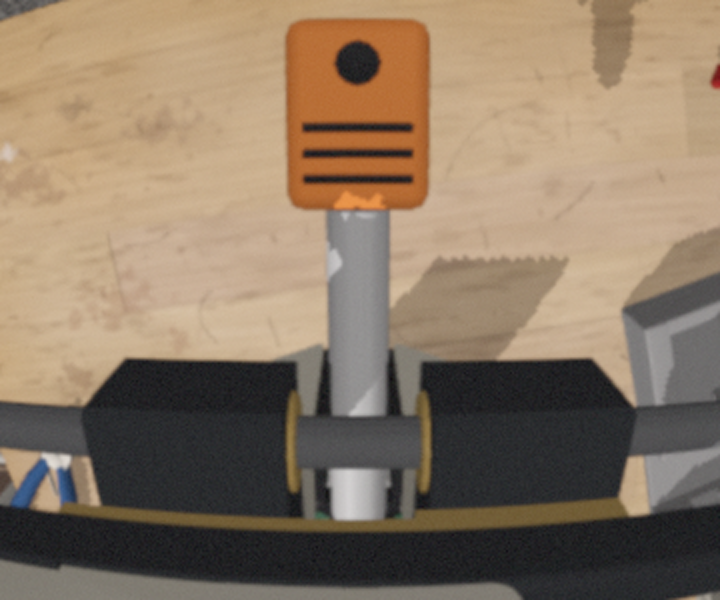

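Axle held straight and aligned, handle at (358,113). That was my last picture, so I'll measure numerically from here. Lowering onto the bench.

{"method": "jog_arm", "body": {
  "plan": [
    [0,0,-0.4,0,-0.9],
    [0,0,-0.8,0,-0.9],
    [0,0,-1,0,-0.9],
    [0,0,-1,0,-0.9]
  ]
}}

```text
time: 12.7
tool_pos: [0.4706, 0.1571, 0.0471]
tool_rot: [3.139, -0.004, -2.491]
contact_force: [0.4, 0.1, -0.5]
opening: 0.0147
grip_force: 50.0
```

{"method": "jog_arm", "body": {
  "plan": [
    [0,0,-0.15,0,-0.9],
    [0,0,-0.3,0,-0.9],
    [0,0,-0.4,0,-0.9],
    [0,0,-0.48,0,-0.9],
    [0,0,-0.54,0,-0.9],
    [0,0,-0.54,0,-0.9]
  ]
}}

```text
time: 13.3
tool_pos: [0.472, 0.1562, 0.0054]
tool_rot: [3.141, -0.001, -2.492]
contact_force: [0.3, 0.8, -0.7]
opening: 0.0143
grip_force: 50.0
```

{"method": "jog_arm", "body": {
  "plan": [
    [0,0,-0.03,0,-0.9],
    [0,0,-0.045,0,-0.9],
    [0,0,-0.045,0,-0.9]
  ]
}}

```text
time: 13.6
tool_pos: [0.4724, 0.1563, 0.0024]
tool_rot: [3.142, 0.0, -2.492]
contact_force: [0.1, -0.2, -1.6]
opening: 0.0146
grip_force: 50.0
```

{"method": "jog_arm", "body": {
  "plan": [
    [0,0,0,0,-0.6],
    [0,0,0,0,-0.2],
    [0,0,0,0,0.1],
    [0,0,0,0,0.1],
    [0,0,0,0,0.1]
  ]
}}

```text
time: 14.1
tool_pos: [0.4724, 0.1563, 0.0024]
tool_rot: [-3.142, 0.0, -2.492]
contact_force: [0.3, -0.2, -0.7]
opening: 0.046
grip_force: 0.0
```

{"method": "jog_arm", "body": {
  "plan": [
    [0,0,0.2,0,0.1],
    [-0.2,-0.15,0.6,0,0.3],
    [-0.6,-0.45,0.9,0,0.3],
    [-0.73,-0.55,0.9,0,0.3],
    [-0.73,-0.55,0.9,0,0.3]
  ]
}}

```text
time: 14.6
tool_pos: [0.4128, 0.1116, 0.075]
tool_rot: [-3.142, 0.0, -2.493]
contact_force: [0.4, 0.1, -0.3]
opening: 0.06
grip_force: 0.0
```

```bash
cat > m6.py <<'E'
from h import *
s=readout.observe(); print(s["tool_pos"],np.degrees(s["tool_rot"]),s["opening"])
c=cams.calibration("top"); i=cams.read_camera("top")
hsv=cv2.cvtColor(i,cv2.COLOR_BGR2HSV); m=cv2.inRange(hsv,(5,170,90),(16,255,255))
n,l,st,ce=cv2.connectedComponentsWithStats(m)
for k in range(1,n):
    if st[k,4]>80: print("top",st[k].tolist(),ce[k],onz("top",*ce[k],.016,c),cv2.minAreaRect(np.argwhere(l==k)[:,::-1].astype(np.float32)))
c=cams.calibration("wrist"); i=cams.read_camera("wrist"); cv2.imwrite("pics/w6.png",i)
hsv=cv2.cvtColor(i,cv2.COLOR_BGR2HSV); m=cv2.inRange(hsv,(5,170,60),(16,255,255)); m=cv2.morphologyEx(m,cv2.MORPH_CLOSE,np.ones((9,9)))
n,l,st,ce=cv2.connectedComponentsWithStats(m)
for k in range(1,n):
    if st[k,4]>200:
        r=cv2.minAreaRect(np.argwhere(l==k)[:,::-1].astype(np.float32)); B=np.array([onz("wrist",*p,.016,c)[:2] for p in cv2.boxPoints(r)])
        e=np.roll(B,-1,0)-B; print("wrist",st[k].tolist(),np.round(B.mean(0),4),np.linalg.norm(e,axis=1).round(4),np.degrees(np.arctan2(e[:,1],e[:,0])).round(1))
E
python3 m6.py
```

```text
[0.41284588 0.11160611 0.07501711] [-1.79995120e+02  1.08009838e-02 -1.42833061e+02] 0.05997715740181938
top [399, 54, 61, 55, 711] [434.15471167  75.51195499] [0.75143566 0.01684952 0.016     ] ((434.1741638183594, 75.90568542480469), (77.98697662353516, 18.491939544677734), 40.710845947265625)
top [174, 312, 29, 29, 85] [188.91764706 326.14117647] [0.27910151 0.49790093 0.016     ] ((188.75003051757812, 326.7500305175781), (2.1213202476501465, 39.59798049926758), 45.0)
wrist [297, 184, 44, 58, 2323] [0.4134 0.1103] [0.031  0.0446 0.0329 0.0446] [ 127.2   38.3  -52.8 -144.1]
wrist [604, 240, 36, 18, 228] [0.2312 0.4415] [0.0862 0.028  0.092  0.0223] [132.7  89.4 -48.7 -96.6]
```

{"method": "jog_arm", "body": {
  "plan": [
    [0.005,-0.015,-0.4,0,0.3],
    [0.005,-0.015,-0.75,0,0.3],
    [0.005,-0.015,-0.905,0,0.3],
    [0.005,-0.015,-0.905,0,0.3],
    [0.005,-0.015,-0.905,0,0.3]
  ]
}}

```text
time: 15.2
tool_pos: [0.415, 0.1116, 0.0011]
tool_rot: [3.141, -0.001, -2.491]
contact_force: [0.2, 0.3, 0.5]
opening: 0.0601
grip_force: 0.0
```

{"method": "jog_arm", "body": {
  "plan": [
    [0,0,0,0,0],
    [0,0,0,0,-0.5],
    [0,0,0,0,-0.6],
    [0,0,0,0,-0.6],
    [0,0,0,0,-0.6]
  ],
  "squeeze": 50
}}

```text
time: 15.7
tool_pos: [0.4144, 0.1111, 0.002]
tool_rot: [3.142, 0.0, -2.492]
contact_force: [-0.0, -0.2, -0.7]
opening: 0.0333
grip_force: 50.0
```

{"method": "jog_arm", "body": {
  "plan": [
    [0,0,0.1,0,-0.6],
    [0,0,0.3,0,-0.6],
    [0,0,0.47,0,-0.6],
    [0,0,0.47,0,-0.6],
    [0,0,0.47,0,-0.6]
  ]
}}

```text
time: 16.2
tool_pos: [0.4144, 0.1111, 0.0398]
tool_rot: [-3.141, 0.001, -2.492]
contact_force: [1.0, 0.8, -0.6]
opening: 0.0337
grip_force: 50.0
```

```bash
python3 m6.py | grep -v "^top"; python3 - <<'E'
from h import *
# axle outline in top view: bright/grey shaft vs wood: save & list low-saturation blob between handle and cheek
c=cams.calibration("top"); i=cams.read_camera("top"); cv2.imwrite("pics/t7.png",i)
c=cams.calibration("scene"); j=cams.read_camera("scene"); cv2.imwrite("pics/s7.png",j)
s=readout.observe(); T=np.array(s["tool_pos"]); X=np.array([.797,.604,0])
hsv=cv2.cvtColor(j,cv2.COLOR_BGR2HSV)
for z in(.04,.0455,.05):
    h=T+[0,0,0]; h[2]=z
    print(z,[np.round(proj("scene",h+X*d,c)).tolist() for d in(-.023,.023,.127)])
E
```

```text
[0.41442233 0.11105166 0.03976588] [-1.79980921e+02  3.86492965e-02 -1.42770310e+02] 0.033741715935356506
wrist [286, 215, 66, 52, 3004] [0.4191 0.1136] [0.0404 0.0358 0.0431 0.0359] [ 127.2   39.3  -52.8 -145. ]
0.04 [[340.0, 278.0], [341.0, 259.0], [345.0, 222.0]]
0.0455 [[340.0, 276.0], [341.0, 257.0], [345.0, 220.0]]
0.05 [[340.0, 274.0], [342.0, 255.0], [345.0, 218.0]]
```

{"method": "jog_arm", "body": {
  "plan": [
    [0.12,0.1,0,0,-0.6],
    [0.24,0.2,0,0,-0.6],
    [0.24,0.2,0,0,-0.6]
  ]
}}

```text
time: 16.7
tool_pos: [0.4354, 0.128, 0.0395]
tool_rot: [-3.141, 0.002, -2.491]
contact_force: [0.1, -0.2, -1.5]
opening: 0.0333
grip_force: 50.0
```

{"method": "jog_arm", "body": {
  "plan": [
    [0.05,0.038,0,0,-0.6],
    [0.1,0.075,0,0,-0.6],
    [0.15,0.113,0,0,-0.6],
    [0.15,0.113,0,0,-0.6]
  ]
}}

```text
time: 17.1
tool_pos: [0.4462, 0.1364, 0.0396]
tool_rot: [-3.141, 0.001, -2.492]
contact_force: [-0.1, 0.7, -1.8]
opening: 0.0335
grip_force: 50.0
```

{"method": "jog_arm", "body": {
  "plan": [
    [0.04,0.03,0,0,-0.6],
    [0.08,0.06,0,0,-0.6],
    [0.12,0.09,0,0,-0.6],
    [0.16,0.121,0,0,-0.6],
    [0.2,0.151,0,0,-0.6],
    [0.2,0.151,0,0,-0.6]
  ]
}}

```text
time: 17.7
tool_pos: [0.4607, 0.1476, 0.0391]
tool_rot: [3.141, -0.003, -2.492]
contact_force: [-2.8, -4.4, -1.6]
opening: 0.0339
grip_force: 50.0
```

{"method": "jog_arm", "body": {
  "plan": [
    [0.05,0.038,0,0,-0.6],
    [0.1,0.076,0,0,-0.6],
    [0.15,0.114,0,0,-0.6],
    [0.2,0.151,0,0,-0.6],
    [0.25,0.189,0,0,-0.6],
    [0.25,0.189,0,0,-0.6]
  ]
}}

```text
time: 18.3
tool_pos: [0.4802, 0.1624, 0.039]
tool_rot: [3.141, -0.004, -2.492]
contact_force: [-3.9, -5.3, 1.1]
opening: 0.0334
grip_force: 50.0
```

{"method": "jog_arm", "body": {
  "plan": [
    [0.05,0.038,0,0,-0.6],
    [0.1,0.076,0,0,-0.6],
    [0.15,0.114,0,0,-0.6],
    [0.2,0.151,0,0,-0.6],
    [0.2,0.151,0,0,-0.6]
  ]
}}

```text
time: 18.8
tool_pos: [0.4969, 0.175, 0.039]
tool_rot: [3.141, -0.002, -2.492]
contact_force: [-2.5, -3.1, -1.9]
opening: 0.0335
grip_force: 50.0
```

```bash
python3 m6.py | grep -v "^top"
```

```text
[0.49686965 0.17504791 0.0390435 ] [ 1.79957943e+02 -1.32487669e-01 -1.42761953e+02] 0.033466560357384
wrist [624, 175, 16, 75, 849] [0.3037 0.417 ] [0.0308 0.09   0.0374 0.0828] [ 129.8   64.2  -58.1 -118.2]
wrist [286, 215, 66, 53, 3039] [0.502  0.1778] [0.0404 0.0365 0.0431 0.0365] [ 127.2   39.3  -52.8 -145. ]
```

{"method": "jog_arm", "body": {
  "plan": [
    [0.04,0.03,0,0,-0.6],
    [0.08,0.06,0,0,-0.6],
    [0.12,0.09,0,0,-0.6],
    [0.16,0.121,0,0,-0.6],
    [0.2,0.151,0,0,-0.6],
    [0.2,0.151,0,0,-0.6]
  ]
}}

```text
time: 19.5
tool_pos: [0.5131, 0.1874, 0.0391]
tool_rot: [3.141, -0.002, -2.492]
contact_force: [-2.3, -3.6, -4.3]
opening: 0.0335
grip_force: 50.0
```

Travel is 124.8 mm, leaving about 8 mm. Pushing gently until it seats.

{"method": "jog_arm", "body": {
  "plan": [
    [0.03,0.023,0,0,-0.6],
    [0.05,0.038,0,0,-0.6],
    [0.07,0.053,0,0,-0.6],
    [0.07,0.053,0,0,-0.6]
  ]
}}

```text
time: 19.9
tool_pos: [0.5173, 0.1906, 0.0389]
tool_rot: [3.14, -0.005, -2.492]
contact_force: [-6.4, -8.3, 0.5]
opening: 0.0337
grip_force: 50.0
```

{"method": "jog_arm", "body": {
  "plan": [
    [0.015,0.011,0,0,-0.6],
    [0.03,0.023,0,0,-0.6],
    [0.03,0.023,0,0,-0.6]
  ]
}}

```text
time: 20.2
tool_pos: [0.5172, 0.1908, 0.0386]
tool_rot: [3.139, -0.011, -2.492]
contact_force: [-14.5, -16.1, 5.7]
opening: 0.0338
grip_force: 50.0
```

{"method": "jog_arm", "body": {
  "plan": [
    [0.02,0.015,0.01,0,-0.6],
    [0.03,0.023,0.01,0,-0.6],
    [0.03,0.023,0.01,0,-0.6]
  ]
}}

```text
time: 20.5
tool_pos: [0.5172, 0.1908, 0.0387]
tool_rot: [3.138, -0.018, -2.491]
contact_force: [-19.7, -23.7, 6.4]
opening: 0.0333
grip_force: 50.0
```

```bash
python3 m6.py | grep -v "^top"; python3 - <<'E'
from h import *
c=cams.calibration("wrist"); np.save("w8.npy",c,allow_pickle=True); i=cams.read_camera("wrist"); cv2.imwrite("pics/w8.png",i)
cv2.imwrite("pics/s8.png",cams.read_camera("scene")); 
# column profile through image centre, beside the handle and along it
for u in (300,319,335,276,362): print(u,[i[v,u].tolist() for v in range(205,300,3)])
E
```

```text
[0.5171808  0.19076632 0.03865298] [ 179.80850498   -1.02727628 -142.75038349] 0.03333886402517538
wrist [627, 152, 13, 66, 606] [0.3061 0.4084] [0.0246 0.0693 0.0275 0.0654] [ 132.1   57.6  -54.6 -123.9]
wrist [286, 215, 66, 53, 3034] [0.5218 0.1932] [0.0403 0.0362 0.0429 0.0362] [ 127.2   39.3  -52.8 -144.9]
300 [[153, 184, 207], [153, 184, 206], [154, 183, 207], [67, 101, 147], [37, 80, 142], [43, 93, 161], [50, 102, 176], [47, 102, 177], [48, 103, 179], [52, 107, 180], [51, 106, 181], [53, 107, 181], [47, 102, 178], [49, 104, 179], [53, 108, 181], [50, 105, 180], [48, 105, 179], [50, 106, 181], [49, 105, 179], [44, 102, 178], [42, 81, 144], [52, 53, 52], [69, 68, 68], [73, 72, 73], [76, 77, 76], [80, 80, 78], [82, 82, 80], [80, 80, 79], [77, 77, 75], [74, 74, 77], [50, 91, 148], [82, 112, 130]]
319 [[115, 140, 159], [112, 137, 159], [106, 129, 152], [53, 86, 138], [37, 79, 142], [42, 91, 160], [47, 99, 175], [47, 104, 177], [50, 105, 179], [34, 54, 94], [29, 30, 30], [31, 31, 33], [27, 29, 31], [38, 39, 34], [34, 31, 35], [52, 83, 142], [71, 143, 228], [56, 117, 197], [51, 106, 1
[... 1007 characters left out ...]
 113, 118], [91, 98, 102], [71, 74, 79], [59, 57, 57], [73, 72, 70], [74, 74, 74], [76, 74, 73], [80, 80, 78], [85, 82, 83], [80, 79, 80], [78, 78, 78], [74, 73, 72], [47, 45, 46], [48, 46, 47]]
362 [[99, 122, 141], [97, 118, 139], [103, 125, 146], [92, 114, 136], [92, 115, 137], [98, 119, 139], [97, 119, 141], [101, 124, 145], [100, 124, 144], [102, 123, 142], [114, 124, 130], [115, 125, 129], [114, 124, 129], [114, 124, 128], [114, 123, 129], [112, 122, 126], [114, 123, 129], [115, 123, 127], [110, 116, 123], [96, 104, 109], [74, 79, 83], [61, 59, 60], [71, 72, 70], [72, 72, 72], [80, 78, 80], [80, 80, 79], [82, 79, 81], [81, 79, 80], [80, 78, 77], [76, 76, 75], [69, 71, 72], [76, 79, 82]]
```

```bash
python3 - <<'E'
from h import *
c=np.load("w8.npy",allow_pickle=True).item(); X=np.array([.797,.604]); S=np.array([.5378,.2062]); i=cv2.imread("pics/w8.png")
for z in(.0447,.0527): print(z,[round(float((onz("wrist",319,v,z,c)[:2]-S)@X),4) for v in(211,213,215,218)])
w3=np.load("w2.npy",allow_pickle=True).item()
print(i[205:222,310].tolist())
print([i[v,310].tolist() for v in range(288,304)])
print("front rows",[round(float((onz("wrist",310,v,.0527,c)[:2]-S)@X),4) for v in(294,298,302)])
E
```

```text
0.0447 [-0.05, -0.0489, -0.0478, -0.0462]
0.0527 [-0.0525, -0.0514, -0.0504, -0.0488]
[[153, 183, 206], [153, 182, 207], [155, 184, 208], [154, 183, 207], [153, 184, 207], [152, 182, 204], [144, 173, 196], [125, 154, 180], [94, 122, 155], [56, 91, 139], [35, 77, 136], [38, 79, 141], [39, 79, 143], [39, 84, 148], [38, 85, 153], [46, 94, 162], [44, 93, 166]]
[[82, 80, 82], [81, 78, 79], [80, 78, 78], [76, 74, 76], [78, 76, 79], [69, 76, 88], [53, 77, 117], [57, 92, 149], [76, 99, 138], [102, 111, 123], [107, 117, 125], [87, 108, 124], [66, 103, 125], [63, 106, 130], [72, 114, 138], [95, 123, 141]]
front rows [-0.0047, -0.0021, 0.0006]
```

Shoulder measures within about 1 mm of the cheek and does not move under 31 N, so it is home. Relaxing the push, then releasing.

{"method": "jog_arm", "body": {
  "plan": [
    [-0.03,-0.023,0,0,-0.6],
    [-0.055,-0.042,0,0,-0.6],
    [-0.055,-0.042,0,0,-0.6]
  ]
}}

```text
time: 21.0
tool_pos: [0.5172, 0.1907, 0.039]
tool_rot: [3.14, -0.006, -2.492]
contact_force: [-6.3, -7.4, -6.0]
opening: 0.0334
grip_force: 50.0
```

{"method": "jog_arm", "body": {
  "plan": [
    [-0.015,-0.011,-0.006,0,-0.6],
    [-0.015,-0.011,-0.006,0,-0.6]
  ]
}}

```text
time: 21.2
tool_pos: [0.5172, 0.1906, 0.039]
tool_rot: [3.14, -0.003, -2.492]
contact_force: [-3.6, -4.4, -6.9]
opening: 0.0332
grip_force: 50.0
```

{"method": "jog_arm", "body": {
  "plan": [
    [0,0,0,0,-0.1],
    [0,0,0,0,0.3],
    [0,0,0,0,0.3],
    [0,0,0,0,0.3],
    [0,0,0,0,0.3]
  ]
}}

```text
time: 21.7
tool_pos: [0.5187, 0.1914, 0.0402]
tool_rot: [-3.141, 0.001, -2.492]
contact_force: [0.1, 0.1, 0.4]
opening: 0.0596
grip_force: 0.0
```

{"method": "jog_arm", "body": {
  "plan": [
    [0,0,0.2,0,0.3],
    [0,0,0.6,0,0.3],
    [0,0,1,0,0.3],
    [0,0,1,0,0.3]
  ]
}}

```text
time: 22.1
tool_pos: [0.5211, 0.1919, 0.1243]
tool_rot: [-3.138, 0.008, -2.492]
contact_force: [0.6, -0.5, -0.5]
opening: 0.0603
grip_force: 0.0
```

{"method": "jog_arm", "body": {
  "plan": [
    [-0.3,-0.2,0.2,0,0.3],
    [-0.5,-0.38,0.3,0,0.3],
    [-0.5,-0.38,0.3,0,0.3],
    [-0.5,-0.38,0.3,0,0.3]
  ]
}}

```text
time: 22.5
tool_pos: [0.4786, 0.1608, 0.1437]
tool_rot: [-3.142, 0.001, -2.492]
contact_force: [-0.2, -0.2, -0.2]
opening: 0.0603
grip_force: 0.0
```

```bash
python3 - <<'E'
from h import *
s=readout.observe(); print(s["tool_pos"],s["contact_force"])
c=cams.calibration("wrist"); i=cams.read_camera("wrist"); cv2.imwrite("pics/w9.png",i); X=np.array([.797,.604]);Y=np.array([-.604,.797]); S=np.array([.5378,.2062])
hsv=cv2.cvtColor(i,cv2.COLOR_BGR2HSV); m=cv2.inRange(hsv,(5,150,60),(18,255,255)); m=cv2.morphologyEx(m,cv2.MORPH_CLOSE,np.ones((9,9)))
n,l,st,ce=cv2.connectedComponentsWithStats(m)
for k in range(1,n):
    if st[k,4]>400:
        x,y,w,h,a=st[k]; print(st[k].tolist())
        for (u,v) in((x+w/2,y),(x+w/2,y+h),(x,y+h/2),(x+w,y+h/2)):
            d=onz("wrist",u,v,.0525,c)[:2]-S; print("  ",np.round([d@X,d@Y],4))
        print([i[v,int(x+w/2)].tolist() for v in range(y+h-5,y+h+14)])
for n,q in dict(seat_front=(0,0,.0525),noseaxis=(.104,0,.0445),far=(.087,0,.0445)).items():
    print(n,proj("wrist",[*(S+X*q[0]+Y*q[1]),q[2]],c))
E
```

```text
[0.47861268 0.16081071 0.14374661] [-0.2052512  -0.15514729 -0.21755149]
[561, 168, 74, 66, 1376]
   [-0.1151  0.3151]
   [-0.0337  0.3438]
   [-0.0762  0.2566]
   [-0.076   0.4222]
[[87, 135, 175], [116, 156, 189], [145, 173, 198], [148, 176, 198], [145, 173, 196], [147, 174, 197], [142, 170, 194], [139, 170, 193], [139, 168, 194], [139, 170, 194], [139, 169, 194], [140, 170, 195], [140, 169, 194], [137, 169, 193], [139, 169, 194], [139, 170, 195], [141, 171, 196], [145, 174, 197], [144, 173, 197]]
[301, 229, 37, 39, 1393]
   [-0.0511 -0.0007]
   [-0.0128 -0.0007]
   [-0.0325 -0.0171]
   [-0.0325  0.0157]
[[48, 100, 173], [34, 77, 137], [39, 57, 97], [37, 54, 88], [41, 56, 86], [52, 55, 66], [59, 59, 60], [70, 65, 68], [72, 70, 71], [68, 68, 69], [71, 70, 70], [74, 73, 73], [71, 69, 69], [74, 72, 75], [79, 76, 77], [81, 80, 80], [80, 79, 80], [82, 81, 81], [82, 82, 81]]
seat_front (np.float64(320.191049266229), np.float64(279.99541166824974))
noseaxis (np.float64(319.95392408085644), np.float64(353.88375677621))
far (np.float64(319.98726673825075), np.float64(343.1137385048248))
```

{"method": "jog_arm", "body": {
  "plan": [
    [0.2,0.15,0.5,0,0.3],
    [0.6,0.3,0.7,0,0.3],
    [0.9,0.6,0.7,0,0.3],
    [0.9,0.6,0.7,0,0.3]
  ]
}}

```text
time: 22.95
tool_pos: [0.5531, 0.2113, 0.1989]
tool_rot: [3.142, 0.002, -2.49]
contact_force: [-0.2, 0.1, -0.6]
opening: 0.0595
grip_force: 0.0
```

```bash
python3 - <<'E'
from h import *
s=readout.observe(); print(s["tool_pos"])
c=cams.calibration("wrist"); i=cams.read_camera("wrist"); cv2.imwrite("pics/w10.png",i); X=np.array([.797,.604]);Y=np.array([-.604,.797]); S=np.array([.5378,.2062])
hsv=cv2.cvtColor(i,cv2.COLOR_BGR2HSV); m=cv2.inRange(hsv,(5,150,60),(18,255,255))
p=proj("wrist",[*(S-X*.023),.0525],c); print(p)
u=int(p[0])+6
for v in range(int(p[1])-38,int(p[1])+50):
    d=onz("wrist",u,v,.0525,c)[:2]-S; e=onz("wrist",u,v,.0365,c)[:2]-S; print(v,i[v,u].tolist(),hsv[v,u].tolist(),round(float(d@X),4),round(float(e@X),4), i[v,u+22].tolist())
E
```

```text
[0.55310368 0.21127365 0.19891926]
(np.float64(325.0725588088887), np.float64(149.71724898132695))
111 [163, 194, 217] [17, 63, 217] -0.0613 -0.0614 [122, 147, 168]
112 [165, 194, 216] [17, 60, 216] -0.0603 -0.0604 [116, 142, 164]
113 [161, 192, 215] [17, 64, 215] -0.0593 -0.0594 [117, 142, 163]
114 [162, 192, 215] [17, 63, 215] -0.0584 -0.0583 [116, 142, 164]
115 [159, 190, 213] [17, 65, 213] -0.0574 -0.0573 [117, 142, 164]
116 [159, 189, 213] [17, 65, 213] -0.0564 -0.0563 [118, 143, 165]
117 [159, 189, 212] [17, 64, 212] -0.0554 -0.0552 [113, 138, 160]
118 [158, 188, 212] [17, 65, 212] -0.0544 -0.0542 [114, 139, 161]
119 [151, 181, 204] [17, 66, 204] -0.0534 -0.0531 [115, 141, 163]
120 [136, 166, 190] [17, 72, 190] -0.0525 -0.0521 [120, 145, 166]
121 [125, 150, 173] [16, 71, 173] -0.0515 -0.0511 [119, 145, 166]
122 [116, 141, 163] [16, 74, 163] -0.0505 -0.05 [119, 145, 167]
123 [113, 139, 162] [16, 77, 162] -0.0495 -0.049 [122, 147, 169]
124 [95, 126, 163] [14, 106, 163] -0.0485 -0.048 [118, 144, 165]
125 [67, 113, 173] [13, 156, 173] -0.0475 -0.0469 [119, 145, 165]
126 [63, 117, 1
[... 3883 characters left out ...]
 35, 37] [132, 32, 40] 0.0149 0.0188 [101, 65, 43]
188 [39, 36, 36] [120, 20, 39] 0.0159 0.0199 [120, 75, 46]
189 [49, 48, 46] [100, 16, 49] 0.017 0.021 [127, 81, 49]
190 [53, 61, 48] [72, 54, 61] 0.018 0.0221 [125, 77, 46]
191 [77, 94, 66] [72, 76, 94] 0.0191 0.0232 [127, 78, 50]
192 [94, 119, 75] [73, 94, 119] 0.0201 0.0243 [126, 81, 48]
193 [92, 116, 75] [72, 90, 116] 0.0212 0.0254 [128, 81, 53]
194 [95, 120, 78] [72, 89, 120] 0.0222 0.0265 [126, 81, 49]
195 [95, 121, 79] [71, 89, 121] 0.0233 0.0276 [126, 79, 48]
196 [95, 119, 77] [73, 90, 119] 0.0244 0.0287 [127, 79, 49]
197 [98, 122, 80] [73, 88, 122] 0.0254 0.0298 [126, 81, 52]
198 [95, 120, 77] [73, 91, 120] 0.0265 0.031 [126, 79, 47]
```

```bash
python3 -c "
from cell import ticket
print(ticket.hand_in())"
```

```text
the job is handed in; nothing more can be done
None
```

I loaded the green spool and pushed the axle through both cheeks to a hard stop; by my measurements the handle is within about 1 mm of home. The job is handed in at about 23 s; the hand-in returned no verdict.

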